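# Put the finger plane away in the bench till with the flush lid

### The arm

A 6-joint arm with a two-finger parallel gripper is mounted at the origin on the work surface. World frame = base frame: x ahead of the robot, y to its left, z up, the work surface at z = 0. Lengths are in m, angles in rad, forces in N, time in s.
With the tool pointing down it reaches from about 0.325 to 0.9 m from the base axis. Payload 6.1 kg.
Tool frame: the origin (TCP) lies midway between the tips of the shut fingers; the grasp point (between the pads) lies 19 mm behind it; x points along the fingers, y is the direction in which the jaws open and shut, and the axes are right-handed (so a half turn about x gives the same grasp; the last joint's range is limited). The gripper opens to 87 mm and grips with 3 to 60 N. Pads are 19 mm wide; open, the fingers measure 117 mm over their backs; the gripper's body (75 mm by 190 mm) begins 51 mm behind the grasp point.
Start: joints at [-1.384, 0.22, 1.526, -0, 1.395, -0.126], TCP at [0.192, -0.595, 0.223] pointing down, gripper open.
Joint ranges: [-2.98, 2.98], [-0.91, 2.08], [0.09, 2.57], [-1.24, 4.39], [0.2, 2.65], [-2.68, 2.68]. Speed limits (rad/s): [2.57, 2.57, 3.01, 3.14, 3.14, 3.14].

### API

Orientations are given as a unit quaternion [w, x, y, z].
In Python, from cell import robot, vision, regions_of, spot_point gives the robot as it stands. The module is installed in compiled form; this text tells all that it offers.
- The arm moves only by the tool step_arm, never from a script. Its argument "motion" is a list of rows, each a list of 5 numbers: the shift along the tool's x, y, z in units of 50 mm (1.0 is 50 mm), then the turn about the tool's x in degrees, then the finger opening in mm, from 0 to 87. In form: [[x, y, z, spin, jaw], ...]. A call has 1 to 12 rows; each row is the pose to reach, as a shift and turn from the pose measured when the call began, along the tool's axes at that moment; what a row does not reach only later rows make up. A row lasts 1/8 s, in which the tool goes at most 62.5 mm and 10.7 degrees, less where a joint would pass 70% of its speed; a pose out of reach is approached as far as the arm can. A call with a gripper value outside its range is refused whole. The fingers move at their own pace and stop on an object; the grip force is fixed at half the most. Time passes only in rows, so rows that repeat a pose let the fingers close. It gives the time, the measured TCP pose, the force and the opening at its end, in the units of the state.
- robot.read_state(): the state, without advancing time (a new reading comes with each control period).
- vision.camera(name): name is "scene" or "top" or "wrist"; returns the picture (384x512x3 uint8, red, green, blue); there is no depth.
- vision.get_calibration(name): a dict with "fx", "fy", "cx", "cy" (pixels), "dist_coeffs" ([k1, k2, p1, p2, k3] as OpenCV has them; the pictures are not rectified), "R" (3x3) and "t" (3): a world point X has camera coordinates R X + t. Camera axes: x right, y down, z forward; pixel columns grow to the right and rows downward; lengths in m; the calibration is good to about 2 mm. A picture is of the moment at which its call begins: read the wrist's pose just before it. get_calibration takes no time and is no camera call; for the wrist camera it gives the pose at the moment of the call.
- robot.close_job(): hands the job in, once; it reports no verdict.
Trained networks look in the newest picture that a camera, given by its name, has taken for a name from the list of things; names that differ only in an ending like _2 or _b are one class to them, and where a whole thing is asked for, a point or a joint stands for the part that bears it (a point fixed in the world has none). Each returns a list of dicts, best first, with "p" (0 to 1); they miss things now and then, are a little off and sometimes report something else, mostly with a low value. They report only what shows in the picture. A call takes as long as a camera call. They do not tell look-alikes from the thing itself.
- regions_of(thing, camera): "pixels" (384x512 bool, what is visible of it).
- spot_point(thing, camera): "position" ([x, y, z] in m, in the coordinates of the camera as it stood for that picture, good to about 4 mm: a listed point, or the origin of a listed thing).
The state is a dict: "clock": time; "qpos": joint angles; "qvel": joint speeds; "joint_efforts": joint torques, N m; "tool_pos": TCP position; "orientation": TCP orientation; "ft_force": force on the tool from outside, world axes, zero at the start; "ft_torque": the same for the moment, N m; "grip_width": opening from 0.0 (shut) to 1.0 (fully open).
Only numpy, scipy, OpenCV 4.12 (cv2) and the standard library are available. Lean on these libraries where they do the work, as an engineer would, in place of code of your own. Each camera call takes 0.05 s, during which the arm holds its last target.

### The job

Slide the dark flush lid of the wooden bench till fully open, set the little brass finger plane gently on the floor of the well, standing on its sole, and slide the lid fully shut again. The lid has no handle and is thin: press on it only as hard as it needs to follow the fingertip. Leave the glue bottle, the cork block and the jar where they stand.

Things in the scene. Friction and masses are not known exactly. Their poses are not given: they have to be found in the camera images.
- till: Low beech box screwed to the bench (fixed), 130 mm (x) by 300 mm (y), 56 mm high; origin at the centre of its underside, z up, may stand turned about z. Walls 12 mm thick; brass strips on the long walls lap 4 mm over the lid's edges and leave 98 mm free between them (x within 49 mm). Half at -y: the open well. Half at +y (y = -8 to 138 mm): solid up to 44 mm, the lid lies over it when open.
- well (a point): Centre of the well's floor, 6 mm above the bench, axes as the till's. Inside, the well is 106 mm (x) by 130 mm (y), 50 mm deep from the brass strips; empty at the start. The floor is rigid: the plane may be pushed onto it with 40 N at most and must not fall more than 10 mm.
- lid_shut (a point): Point fixed to the till, over the lid's centre when the lid is fully shut, level with the top of the brass strips (56 mm above the bench). The lid: dark wooden panel, 138 mm long (till's y), 4 mm thick, no handle or notch; its ends butt against the end walls when shut or open, so it follows only fingertips pressed on its top. About 4 N along the grooves moves it; fingers pressed more lightly than some 7 to 9 N slip.
- lid_open (a point): Same, over the lid's centre when it is fully open. The panel is bowed by an amount not measured: its top lies anywhere from 1.3 to 4.8 mm below this height, the same for the whole lid during a run. It springs down about 1 mm for each 15 N. It cracks if fingers or arm press on the till or lid with more than 16 N.
- lid (a joint): How far the lid has slid towards the till's +y, in m: 0 = fully shut (over the well), 0.138 = fully open. It stays where it is left.
- plane: Instrument maker's finger plane of brass, about 0.16 kg, loose, standing on its sole. Body 60 mm long (x, round ends), 24 mm wide (y, flat sides over the middle 36 mm), 22 mm high; a 14 mm wide steel iron leans back towards -x, up to 38 mm high. Origin at the centre of the sole, z up. On one of three spots, shared with glue bottle and cork block.
- glue: Bystander: white glue bottle with a yellow nozzle, 36 mm across, 88 mm high, standing loose; origin at the centre of its underside.
- cork: Bystander: cork sanding block 80 x 45 x 28 mm (x, y, z), lying loose; origin at the centre of its underside.
- jar: Bystander: amber jar with a red lid, 64 mm across, 85 mm high, standing loose; origin at the centre of its underside.
Mind the look-alikes: they are no part of the job. What is shaped like the plane but blue is not meant.

How it is judged:
On the way, in this order (a step that is already met when the one before it is completed fails the run):
1. the lid is fully open (to within 8 mm) (value of joint lid above 0.13 m), for 0.2 s.
2. the plane stands released on its sole on the floor of the well (z of plane in the frame of till below 0.01 m and y of plane in the frame of till between -0.138 and -0.008 m and x of plane in the frame of till between -0.053 and 0.053 m and angle between plane's own z axis and vertical below 0.15 rad and contact force between the fingers and plane below 0.3 N and linear speed of plane below 0.02 m/s), for 0.2 s.
At the end, for the whole second after the job is handed in: The lid is fully shut (to within 3 mm), and the plane rests on its sole (upright to within 0.15 rad) on the floor of the well under it (value of joint lid below 0.003 m and z of plane in the frame of till below 0.01 m and y of plane in the frame of till between -0.138 and -0.008 m and x of plane in the frame of till between -0.053 and 0.053 m and angle between plane's own z axis and vertical below 0.15 rad and linear speed of plane below 0.02 m/s); the robot touches nothing.
It fails at once if the fingers or arm press on the till or its lid with more than 16 N (contact force between any of the fingers, the arm and till above 16 N).
It fails at once if the plane is dropped into the till (falls free from more than about 12 mm) or pushed onto it with more than 40 N (contact force between plane and till above 40 N or (linear speed of plane above 0.5 m/s and contact force between the fingers and plane below 0.1 N and z of plane in the frame of till below 0.1 m)).
It fails at once if the glue bottle, cork block or jar is shifted by more than 10 mm or tipped (distance of any of glue, cork, jar from where it was at the start of the episode above 0.01 m or angle between any of glue, cork, jar's own z axis and vertical above 0.2 rad).
It also fails if it takes over 70 s, if anything falls off the work surface, if the arm or the gripper's body presses on something with over 40 N, if the wrist force passes 120 N, or if a joint passes its speed limit or range.

## Working session

There is one attempt and no reset: what is moved stays moved. The work goes in short steps, Python scripts to look and compute and a tool call to move; the robot and the scene stay as the last step left them, time stands still between calls to the robot, and variables do not carry over. Pictures are saved under pics/ and viewed, and the job is handed in when it is done.

Besides the shell and the picture viewer there is one more tool, called by a JSON object that holds its "api" and its "payload". step_arm: Moves the arm, as the interface text tells. Its arguments: {"type":"object","properties":{"motion":{"type":"array"}},"required":["motion"]}

```bash
ls; mkdir -p pics
cat > h.py <<'E'
import numpy as np,cv2
from cell import robot,vision,regions_of,spot_point
def save(im,n): cv2.imwrite('pics/'+n,im[:,:,::-1])
def ray(cal,u,v,z):
    K=np.array([[cal['fx'],0,cal['cx']],[0,cal['fy'],cal['cy']],[0,0,1]])
    p=cv2.undistortPoints(np.array([[[u,v]]],float),K,np.array(cal['dist_coeffs'],float))[0,0]
    R=np.array(cal['R']);t=np.array(cal['t'])
    d=R.T@np.array([p[0],p[1],1]);c=-R.T@t
    return c+d*(z-c[2])/d[2]
def proj(cal,X):
    K=np.array([[cal['fx'],0,cal['cx']],[0,cal['fy'],cal['cy']],[0,0,1]])
    R=np.array(cal['R']);t=np.array(cal['t'],float)
    return cv2.projectPoints(np.array(X,float).reshape(-1,1,3),cv2.Rodrigues(R)[0],t,K,np.array(cal['dist_coeffs'],float))[0][:,0]
def toworld(cal,p): return np.array(cal['R']).T@(np.array(p)-np.array(cal['t']))
E
python3 - <<'E'
from h import *
np.set_printoptions(precision=4,suppress=True)
s=robot.read_state();print(s['clock'],s['tool_pos'],s['orientation'],s['ft_force'])
for n in['scene','top','wrist']:
    im=vision.camera(n);cal=vision.get_calibration(n);save(im,n+'0.png')
    print(n,cal['fx'],-np.array(cal['R']).T@np.array(cal['t']))
    if n!='wrist':
        for th in['well','lid_shut','lid_open','plane','till','glue','cork','jar']:
            print(th,[(round(d['p'],2),toworld(cal,d['position'])) for d in spot_point(th,n)])
E
```

```text
pics
0.0 [ 0.1922 -0.594   0.2214] [-0.1094 -0.6985 -0.1109  0.6985] [ 0.7241 -0.4873  0.1002]
scene 349.53326237212207 [ 1.0088 -0.4394  0.5078]
well [(0.38, array([ 0.4519, -0.1902,  0.0005]))]
lid_shut [(0.84, array([0.5516, 0.0772, 0.0551]))]
lid_open [(0.96, array([0.5459, 0.2133, 0.0585])), (0.52, array([ 0.612, -0.183,  0.002])), (0.31, array([ 0.4513, -0.1902, -0.0003]))]
plane [(0.9, array([ 0.3607, -0.1513,  0.0046])), (0.67, array([ 0.4503, -0.1886, -0.0005]))]
till [(0.78, array([ 0.5499,  0.1489, -0.0016])), (0.47, array([0.5466, 0.2143, 0.0556]))]
glue [(0.64, array([ 0.5432, -0.3543, -0.0025]))]
cork [(0.64, array([ 0.61  , -0.1828,  0.0029]))]
jar [(0.6, array([ 0.4296,  0.4406, -0.0037]))]
top 494.66532820352154 [0.3084 0.0393 1.5195]
well [(0.24, array([0.5541, 0.0801, 0.0596]))]
lid_shut [(0.6, array([0.5535, 0.075 , 0.0586]))]
lid_open [(0.87, array([0.5453, 0.2081, 0.0566]))]
plane [(0.45, array([ 0.4511, -0.1916,  0.0017]))]
till [(0.77, array([0.5499, 0.1435, 0.0019]))]
glue [(0.41, array([ 0.5426, -0.3555, -0.0006])), (0.18, array([ 0.6089, -0.189 , -0.    ]))]
cork [(0.93, array([ 0.6092, -0.1889,  0.0012]))]
jar [(0.65, array([0.425 , 0.4394, 0.0021]))]
wrist 297.1526127382401 [ 0.2671 -0.5709  0.3847]
```

View pics/scene0.png

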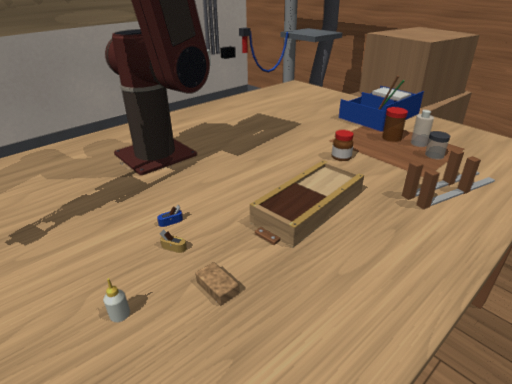

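View pics/top0.png

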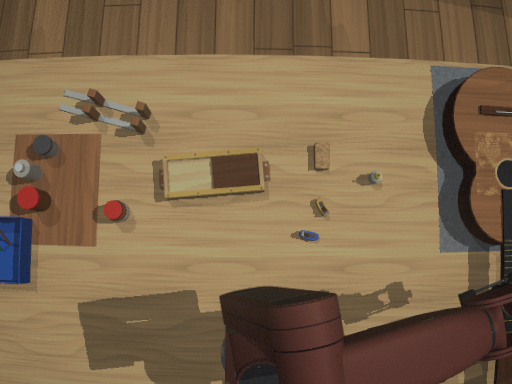

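View pics/wrist0.png

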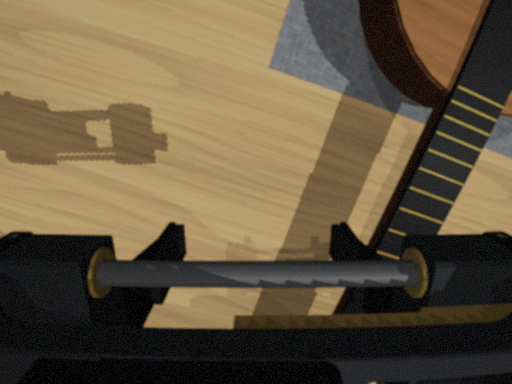

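The brass plane shows at scene (173,242) and top (321,207). Its blue look-alike is at scene (170,217) and top (309,236), and the dark lid covers the near half of the till. Next I'll crop in close to check that choice and measure the yaw angles.

Run:
```python
from h import *
np.set_printoptions(precision=4,suppress=True)
a=cv2.imread('pics/top0.png');b=cv2.imread('pics/scene0.png')
c1=cv2.resize(a[140:210,150:280],None,fx=6,fy=6,interpolation=cv2.INTER_CUBIC)
c2=cv2.resize(b[195:260,140:210],None,fx=6,fy=6,interpolation=cv2.INTER_CUBIC)
c3=cv2.resize(a[185:250,285:345],None,fx=6,fy=6,interpolation=cv2.INTER_CUBIC)
cv2.imwrite('pics/till.png',c1)
h=np.zeros((390,c2.shape[1]+c3.shape[1],3),np.uint8);h[:,:c2.shape[1]]=c2;h[:,c2.shape[1]:]=c3
cv2.imwrite('pics/pl.png',h)
from scipy.spatial.transform import Rotation as Ro
q=robot.read_state()['orientation'];print(Ro.from_quat(np.roll(q,-1)).as_matrix())
for n in['top','scene']:
    vision.camera(n);cal=vision.get_calibration(n)
    for th in['till','plane']:
        for d in regions_of(th,n):
            m=d['pixels'];ys,xs=np.nonzero(m);z=.056 if th=='till' else .015
            P=np.array([ray(cal,u,v,z)[:2] for u,v in zip(xs,ys)]);
            w,V=np.linalg.eigh(np.cov((P-P.mean(0)).T))
            print(n,th,d['p'],m.sum(),(xs.mean(),ys.mean()),P.mean(0),'major yaw deg',np.degrees(np.arctan2(V[1,1],V[0,1])),np.sqrt(w), cv2.minAreaRect(P.astype(np.float32)))
```

```text
[[ 0.      0.3077 -0.9515]
 [-0.     -0.9515 -0.3077]
 [-1.      0.     -0.    ]]
top till 0.6 4605 (np.float64(213.228447339848), np.float64(173.16112920738328)) [0.5455 0.1419] major yaw deg 95.52743229803895 [0.0386 0.0897] ((0.5456177592277527, 0.14179381728172302), (0.13856875896453857, 0.32860100269317627), 5.326194763183594)
top plane 0.61 109 (np.float64(308.5963302752294), np.float64(234.9908256880734)) [ 0.3643 -0.1489] major yaw deg 78.66753885765102 [0.0054 0.0155] ((0.36398637294769287, -0.1485859602689743), (0.05439604073762894, 0.019636480137705803), 80.02843475341797)
top plane 0.51 158 (np.float64(322.246835443038), np.float64(206.72784810126583)) [ 0.4511 -0.1914] major yaw deg -150.79948966995084 [0.0076 0.016 ] ((0.4511582851409912, -0.19099724292755127), (0.05896324664354324, 0.02751302719116211), 28.89042091369629)
scene till 0.76 5657 (np.float64(304.0351776560014), np.float64(202.57433268516883)) [0.5768 0.0929] major yaw deg 99.69299797257393 [0.0454 0.0998] ((0.5671674013137817, 0.11222979426383972), (0.17059971392154694, 0.37345144152641296), 5.285139560699463)
scene plane 0.76 354 (np.float64(170.409604519774), np.float64(216.72316384180792)) [ 0.3651 -0.1472] major yaw deg 127.70958988694387 [0.0142 0.0201] ((0.3599480986595154, -0.1469350904226303), (0.057463862001895905, 0.07433858513832092), 69.00908660888672)
scene plane 0.74 427 (np.float64(172.43325526932085), np.float64(242.5480093676815)) [ 0.4515 -0.1922] major yaw deg -174.22639618184553 [0.0114 0.0225] ((0.44829344749450684, -0.19479115307331085), (0.09111785888671875, 0.047025829553604126), 17.869935989379883)
```

View pics/till.png

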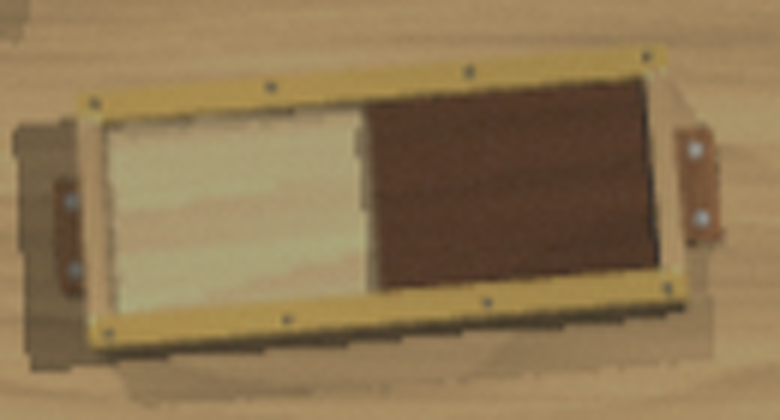

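View pics/pl.png

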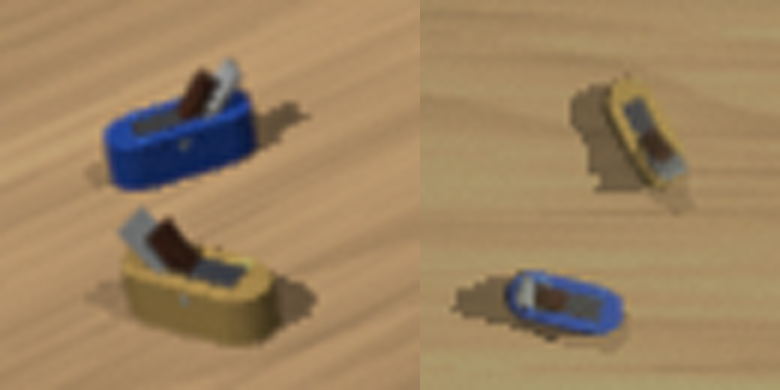

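Run:
```python
from h import *
np.set_printoptions(precision=4,suppress=True)
cal=vision.get_calibration('top')
g=lambda u,v,z=.056: ray(cal,u/6+150-.4,v/6+140-.4,z)[:2]
TL,TR,BL,BR=[g(*p) for p in[(78,95),(663,47),(90,348),(686,300)]]
print(TL,TR,BL,BR)
for a,b in[(TR,TL),(BR,BL)]: d=b-a;print('len',np.linalg.norm(d),'yaw',np.degrees(np.arctan2(-d[0],d[1])))
for a,b in[(BL,TL),(BR,TR)]: d=b-a;print('wid',np.linalg.norm(d),'yaw',np.degrees(np.arctan2(d[1],d[0])))
c=(TL+TR+BL+BR)/4;print('centre',c)
N=[g(*p) for p in[(95,103),(271,87),(469,72),(647,56),(108,333),(287,319),(487,302),(668,288)]]
for a,b in[(N[3],N[0]),(N[7],N[4])]: d=b-a;print('nails yaw',np.degrees(np.arctan2(-d[0],d[1])),(a+b)/2)
```

```text
[0.5984 0.2967] [0.6254 0.0016] [0.47   0.2863] [ 0.4971 -0.0106]
len 0.29635869919423075 yaw 5.2269089776857225
len 0.298119573770206 yaw 5.211961192365266
wid 0.1288490851558615 yaw 4.63910774313298
wid 0.12892082796792706 yaw 5.42201962342748
centre [0.5477 0.1435]
nails yaw 5.408987398649942 [0.6075 0.1488]
nails yaw 5.1977197458398265 [0.4903 0.138 ]
```

```bash
cat >> h.py <<'E'
from scipy.spatial.transform import Rotation as Ro
C=np.array([.549,.1435]);YAW=5.25
def till(x,y):
    a=np.radians(YAW);return C+np.array([np.cos(a)*x-np.sin(a)*y,np.sin(a)*x+np.cos(a)*y])
def go(xyz,yaw=None):
    s=robot.read_state();R=Ro.from_quat(np.roll(s['orientation'],-1)).as_matrix()
    d=R.T@(np.array(xyz)-s['tool_pos'])/.05
    cur=np.degrees(np.arctan2(R[1,1],R[0,1]));sp=0 if yaw is None else -((yaw-cur+180)%360-180)
    print('clock',s['clock'],'pos',np.round(s['tool_pos'],5),'yawY',round(cur,2),'tooldown',np.round(R[:,0],5),'F',np.round(s['ft_force'],2),'grip',s['grip_width'])
    print('units',np.round(d,4),'spin',round(sp,2))
E
python3 -c "
from h import *
go([*till(0,-.069),.12],-84.75)"
```

```text
clock 1.25 pos [ 0.19231 -0.59464  0.22251] yawY -72.08 tooldown [ 0.e+00  7.e-05 -1.e+00] F [-0.67  0.54 -0.54] grip 0.9993287249335614
units [  2.0512 -10.5049 -11.0274] spin 12.67
```

{"api": "step_arm", "payload": {"motion": [[0,-0.9,-0.95,3,0],[0,-1.8,-1.9,6,0],[0,-2.7,-2.85,9,0],[0,-3.6,-3.8,12.7,0],[0,-4.5,-4.75,12.7,0],[0,-5.4,-5.7,12.7,0],[0,-6.3,-6.6,12.7,0],[0,-7.2,-7.5,12.7,0],[0.3,-8.0,-8.4,12.7,0],[0.6,-8.9,-9.3,12.7,0],[1,-9.7,-10.2,12.7,0],[1.4,-10.5,-11.0,12.7,0]]}}

```text
clock: 2.75
tool_pos: [0.5464, 0.0592, 0.1591]
orientation: [0.032, 0.707, 0.032, -0.706]
ft_force: [-0.1, -0.4, -0.8]
grip_width: 0.01
```

```bash
python3 -c "
from h import *
go([*till(0,-.069),.12],-84.75)
P=[];F=[]
for i in range(8):
    vision.camera('wrist');s=robot.read_state();P.append(s['tool_pos']);F.append(s['ft_force'])
print(np.round(P,4),np.round(F,2))
"
```

```text
clock 2.75 pos [0.54642 0.05921 0.15911] yawY -84.76 tooldown [ 1.79e-03 -2.60e-04 -1.00e+00] F [-0.15 -0.39 -0.79] grip 0.009663674048864902
units [ 0.7825 -0.2944 -0.2042] spin -0.01
[[0.5465 0.0652 0.1555]
 [0.5449 0.0622 0.156 ]
 [0.5446 0.0599 0.1571]
 [0.5448 0.0583 0.1581]
 [0.545  0.0573 0.1589]
 [0.5452 0.0566 0.1594]
 [0.5453 0.0562 0.1598]
 [0.5454 0.056  0.1599]] [[-4.14  3.04 -1.02]
 [-0.75 -0.63 -0.58]
 [ 0.72 -0.2  -0.12]
 [ 0.01 -1.21  0.18]
 [ 0.04 -0.98 -0.43]
 [ 0.04  0.23  0.1 ]
 [ 0.26  0.77 -0.8 ]
 [-0.14 -0.74  0.12]]
```

```bash
python3 -c "
from h import *
P=[];F=[]
for i in range(6):
    im=vision.camera('wrist');s=robot.read_state();P.append(s['tool_pos']);F.append(s['ft_force'])
print(np.round(P,5),np.round(F,2));save(im,'w1.png')
go([*till(0,-.069),.075],-84.75)
"
```

```text
[[0.54542 0.05596 0.15995]
 [0.54543 0.05602 0.15991]
 [0.54541 0.05618 0.15983]
 [0.54536 0.05633 0.15967]
 [0.54533 0.05652 0.15955]
 [0.54528 0.05667 0.1594 ]] [[-0.83  1.08  0.21]
 [-0.89  0.46  0.29]
 [-0.12 -0.81  0.34]
 [-0.15 -0.48 -0.2 ]
 [-0.38 -0.26  0.6 ]
 [-0.76  0.21  0.91]]
clock 3.45 pos [0.54528 0.05667 0.1594 ] yawY -84.84 tooldown [ 6.8e-04 -2.0e-05 -1.0e+00] F [-0.76  0.21  0.91] grip 0.006020083765089059
units [ 1.6882 -0.3429 -0.2313] spin -0.09
```

View pics/w1.png

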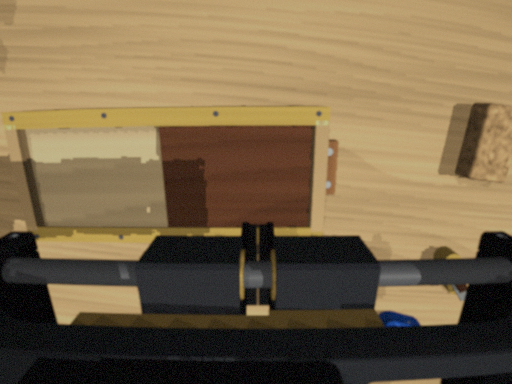

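The view shows the till from above. The lid spans about (160–312, 125–230), and its seam with the pale solid half is near column 160. The fingers are shut.

{"api": "step_arm", "payload": {"motion": [[0.5,-0.1,-0.1,0,0],[1.0,-0.2,-0.2,0,0],[1.4,-0.34,-0.23,0,0],[1.7,-0.34,-0.23,0,0],[1.7,-0.34,-0.23,0,0],[1.7,-0.34,-0.23,0,0],[1.7,-0.34,-0.23,0,0]]}}

```text
clock: 4.32
tool_pos: [0.5561, 0.0745, 0.0755]
orientation: [0.032, 0.707, 0.032, -0.705]
ft_force: [1.2, -0.8, -0.1]
grip_width: 0.008
```

```bash
python3 -c "
from h import *
go([*till(0,-.069),.056],-84.75)
F=[]
for i in range(4):
    im=vision.camera('top');s=robot.read_state();F.append(s['ft_force'])
print(np.round(F,2));save(im,'t1.png')
go([*till(0,-.069),.056],-84.75)
"
```

```text
clock 4.325 pos [0.5561  0.0745  0.07553] yawY -84.85 tooldown [ 2.62e-03 -7.00e-05 -1.00e+00] F [ 1.17 -0.81 -0.11] grip 0.008246884124845628
units [ 0.3905 -0.0073  0.0162] spin -0.1
[[ 0.26 -0.21 -0.66]
 [ 0.58  0.1   0.55]
 [-0.04 -0.18  0.16]
 [ 0.19  0.46 -0.11]]
clock 4.525 pos [0.55563 0.07458 0.07497] yawY -84.84 tooldown [ 1.65e-03 -4.00e-05 -1.00e+00] F [ 0.19  0.46 -0.11] grip 0.008088437596382394
units [ 0.3794 -0.0047  0.0066] spin -0.09
```

{"api": "step_arm", "payload": {"motion": [[0.2,0,0,0,0],[0.3,0,0,0,0],[0.37,0,0,0,0],[0.37,0,0,0,0],[0.37,0,0,0,0]]}}

```text
clock: 5.15
tool_pos: [0.5558, 0.0746, 0.0565]
orientation: [0.032, 0.707, 0.032, -0.706]
ft_force: [-0.6, -0.8, 0.3]
grip_width: 0.006
```

```bash
python3 -c "
from h import *
go([*till(0,-.069),.0545],-84.75)
"
```

```text
clock 5.15 pos [0.55576 0.07455 0.05654] yawY -84.84 tooldown [ 1.75e-03 -3.00e-05 -1.00e+00] F [-0.58 -0.77  0.26] grip 0.005811223323054034
units [ 0.0408 -0.0055  0.0085] spin -0.09
```

{"api": "step_arm", "payload": {"motion": [[0.03,0,0,0,0],[0.03,0,0,0,0],[0.03,0,0,0,0]]}}

```text
clock: 5.52
tool_pos: [0.5558, 0.0746, 0.0551]
orientation: [0.032, 0.707, 0.032, -0.706]
ft_force: [-0.2, 0.5, 0.3]
grip_width: 0.005
```

{"api": "step_arm", "payload": {"motion": [[0.01,0,0,0,0],[0.01,0,0,0,0]]}}

```text
clock: 5.78
tool_pos: [0.5558, 0.0746, 0.0546]
orientation: [0.032, 0.707, 0.032, -0.706]
ft_force: [0.5, -0.2, -0.1]
grip_width: 0.006
```

{"api": "step_arm", "payload": {"motion": [[0.01,0,0,0,0],[0.01,0,0,0,0]]}}

```text
clock: 6.02
tool_pos: [0.5557, 0.0746, 0.054]
orientation: [0.032, 0.707, 0.032, -0.706]
ft_force: [0.1, -0.5, 0.2]
grip_width: 0.005
```

{"api": "step_arm", "payload": {"motion": [[0.01,0,0,0,0],[0.01,0,0,0,0]]}}

```text
clock: 6.28
tool_pos: [0.5557, 0.0746, 0.0535]
orientation: [0.032, 0.707, 0.032, -0.706]
ft_force: [1.1, 0.4, 0.5]
grip_width: 0.004
```

{"api": "step_arm", "payload": {"motion": [[0.01,0,0,0,0],[0.01,0,0,0,0]]}}

```text
clock: 6.52
tool_pos: [0.5556, 0.0746, 0.0529]
orientation: [0.032, 0.707, 0.032, -0.706]
ft_force: [-0.1, 0.2, -0.2]
grip_width: -0.002
```

{"api": "step_arm", "payload": {"motion": [[0.008,0,0,0,0],[0.008,0,0,0,0]]}}

```text
clock: 6.78
tool_pos: [0.5557, 0.0746, 0.0526]
orientation: [0.032, 0.707, 0.032, -0.706]
ft_force: [-0.1, -0.1, 1.2]
grip_width: 0.008
```

{"api": "step_arm", "payload": {"motion": [[0.006,0,0,0,0],[0.006,0,0,0,0]]}}

```text
clock: 7.02
tool_pos: [0.5557, 0.0746, 0.0524]
orientation: [0.032, 0.707, 0.032, -0.706]
ft_force: [0.3, 0.2, 2.4]
grip_width: 0.006
```

{"api": "step_arm", "payload": {"motion": [[0.006,0,0,0,0],[0.006,0,0,0,0]]}}

```text
clock: 7.28
tool_pos: [0.5557, 0.0746, 0.0523]
orientation: [0.032, 0.707, 0.032, -0.706]
ft_force: [-1.0, -0.2, 3.6]
grip_width: 0.005
```

{"api": "step_arm", "payload": {"motion": [[0.01,0,0,0,0],[0.01,0,0,0,0]]}}

```text
clock: 7.52
tool_pos: [0.5558, 0.0746, 0.0522]
orientation: [0.032, 0.707, 0.032, -0.706]
ft_force: [-2.7, -0.2, 5.5]
grip_width: 0.004
```

{"api": "step_arm", "payload": {"motion": [[0.01,0,0,0,0],[0.01,0,0,0,0],[0.01,0,0,0,0]]}}

```text
clock: 7.9
tool_pos: [0.5558, 0.0746, 0.0521]
orientation: [0.032, 0.707, 0.032, -0.706]
ft_force: [-3.2, -0.2, 6.0]
grip_width: 0.007
```

{"api": "step_arm", "payload": {"motion": [[0.015,0,0.008,0,0],[0.015,0,0.008,0,0],[0.015,0,0.008,0,0]]}}

```text
clock: 8.28
tool_pos: [0.5558, 0.0745, 0.0521]
orientation: [0.032, 0.707, 0.032, -0.706]
ft_force: [-3.3, -0.3, 6.6]
grip_width: 0.008
```

{"api": "step_arm", "payload": {"motion": [[0.018,0,0.008,0,0],[0.018,0,0.008,0,0],[0.018,0,0.008,0,0]]}}

```text
clock: 8.65
tool_pos: [0.5558, 0.0746, 0.052]
orientation: [0.032, 0.707, 0.032, -0.705]
ft_force: [-2.5, 0.8, 7.9]
grip_width: 0.006
```

{"api": "step_arm", "payload": {"motion": [[0.024,0,0.015,0,0],[0.024,0,0.015,0,0],[0.024,0,0.015,0,0]]}}

```text
clock: 9.02
tool_pos: [0.5558, 0.0746, 0.0519]
orientation: [0.032, 0.708, 0.032, -0.705]
ft_force: [-2.1, -1.0, 8.6]
grip_width: 0.005
```

{"api": "step_arm", "payload": {"motion": [[0.025,0,0.02,0,0],[0.025,0,0.02,0,0],[0.025,0,0.02,0,0]]}}

```text
clock: 9.4
tool_pos: [0.5558, 0.0746, 0.0519]
orientation: [0.032, 0.709, 0.032, -0.704]
ft_force: [-2.0, -0.3, 8.6]
grip_width: 0.009
```

```bash
python3 -c "
from h import *
s=robot.read_state();print(np.round(Ro.from_quat(np.roll(s['orientation'],-1)).as_matrix(),4),s['tool_pos'],np.round(s['ft_torque'],2))
go([*till(0,.069),.052],-84.75)
"
```

```text
[[ 6.400e-03  9.020e-02 -9.959e-01]
 [ 1.000e-04 -9.959e-01 -9.020e-02]
 [-1.000e+00  5.000e-04 -6.400e-03]] [0.55575194 0.07457773 0.05192306] [ 0.09  0.44 -0.01]
clock 9.4 pos [0.55575 0.07458 0.05192] yawY -84.83 tooldown [ 6.4100e-03  6.0000e-05 -9.9998e-01] F [-1.96 -0.33  8.64] grip 0.00874959809751638
units [-0.0031 -2.765   0.012 ] spin -0.08
```

{"api": "step_arm", "payload": {"motion": [[0.03,0,0.02,0,0],[0.03,-0.02,0.02,0,0],[0.03,-0.06,0.02,0,0],[0.03,-0.12,0.02,0,0],[0.03,-0.2,0.02,0,0]]}}

```text
clock: 10.02
tool_pos: [0.5549, 0.0834, 0.0518]
orientation: [0.033, 0.709, 0.031, -0.703]
ft_force: [-2.5, -3.7, 10.4]
grip_width: 0.004
```

```bash
python3 -c "
from h import *
im=vision.camera('top');save(im,'t2.png')
cv2.imwrite('pics/t2c.png',cv2.resize(im[130:215,150:290,::-1],None,fx=5,fy=5))
go([*till(0,.069),.052],-84.75)
"
```

```text
clock 10.075 pos [0.55492 0.08391 0.05185] yawY -84.82 tooldown [ 0.00848 -0.00131 -0.99996] F [-2.55 -3.82 11.12] grip 0.0022382559061061734
units [-0.0084 -2.5776  0.0118] spin -0.07
```

View pics/t2c.png

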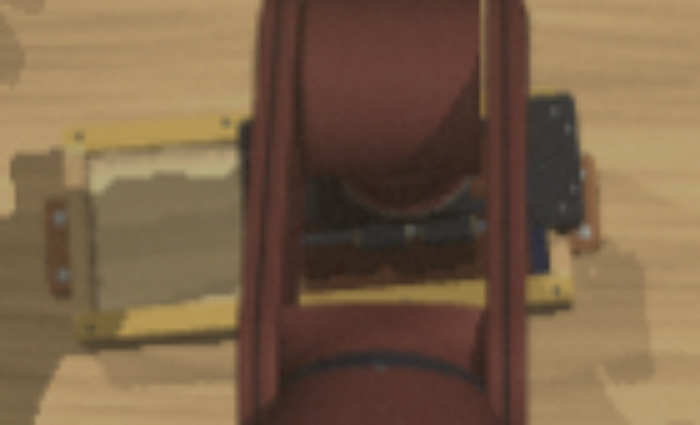

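{"api": "step_arm", "payload": {"motion": [[0.026,-0.08,0.02,0,0],[0.026,-0.18,0.02,0,0],[0.026,-0.28,0.02,0,0],[0.026,-0.38,0.02,0,0],[0.026,-0.46,0.02,0,0]]}}

```text
clock: 10.7
tool_pos: [0.5528, 0.1059, 0.0518]
orientation: [0.033, 0.71, 0.031, -0.703]
ft_force: [-3.4, -4.3, 10.3]
grip_width: 0.008
```

```bash
python3 -c "
from h import *
im=vision.camera('scene');save(im,'s2.png')
cv2.imwrite('pics/s2c.png',cv2.resize(im[130:270,220:390,::-1],None,fx=4,fy=4))
go([*till(0,.069),.052],-84.75)
"
```

```text
clock 10.75 pos [0.55281 0.10639 0.05185] yawY -84.8 tooldown [ 0.01031 -0.00254 -0.99994] F [-3.17 -3.88 10.21] grip 0.0043103135874030495
units [-0.0105 -2.1261  0.0096] spin -0.05
```

View pics/s2c.png

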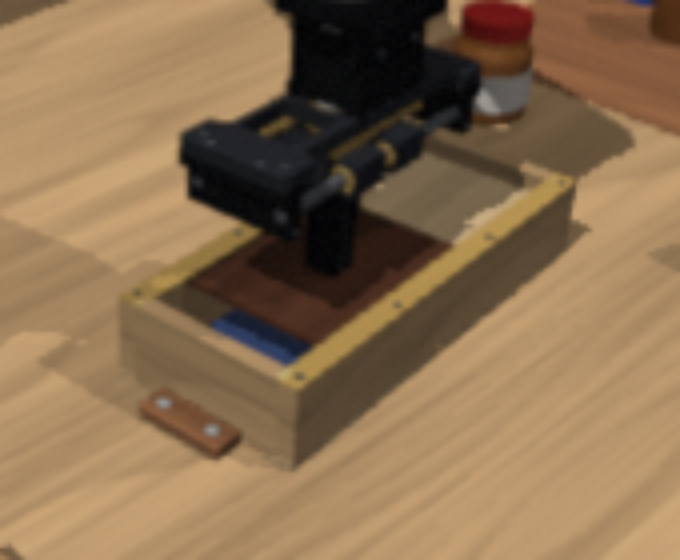

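The lid is following the fingertip, and the blue lining of the well now shows behind it. I'll keep sliding.

{"api": "step_arm", "payload": {"motion": [[0.026,-0.1,0.04,0,0],[0.026,-0.22,0.04,0,0],[0.026,-0.34,0.04,0,0],[0.026,-0.46,0.04,0,0],[0.026,-0.58,0.04,0,0],[0.026,-0.65,0.04,0,0]]}}

```text
clock: 11.5
tool_pos: [0.5498, 0.138, 0.052]
orientation: [0.034, 0.711, 0.031, -0.701]
ft_force: [0.1, -3.7, 7.3]
grip_width: 0.003
```

```bash
python3 -c "
from h import *
go([*till(0,.069),.052],-84.75)
"
```

```text
clock 11.5 pos [0.5498 0.138  0.052 ] yawY -84.78 tooldown [ 0.01419 -0.00371 -0.99989] F [ 0.09 -3.74  7.28] grip 0.002939216190274079
units [-0.0076 -1.491   0.0067] spin -0.03
```

{"api": "step_arm", "payload": {"motion": [[0.036,0,0.02,0,0],[0.036,-0.08,0.02,0,0],[0.036,-0.2,0.02,0,0],[0.036,-0.32,0.02,0,0],[0.036,-0.42,0.02,0,0]]}}

```text
clock: 12.12
tool_pos: [0.548, 0.1582, 0.0517]
orientation: [0.034, 0.712, 0.03, -0.701]
ft_force: [-3.2, -4.2, 12.5]
grip_width: 0.003
```

```bash
python3 -c "
from h import *
im=vision.camera('scene');save(im,'s3.png')
cv2.imwrite('pics/s3c.png',cv2.resize(im[130:270,220:390,::-1],None,fx=4,fy=4))
go([*till(0,.069),.052],-84.75)
"
```

```text
clock 12.175 pos [0.54794 0.15881 0.05173] yawY -84.76 tooldown [ 0.01618 -0.00452 -0.99986] F [-3.92 -3.08 11.3 ] grip 0.006527661442749524
units [-0.0118 -1.073   0.0069] spin -0.01
```

View pics/s3c.png

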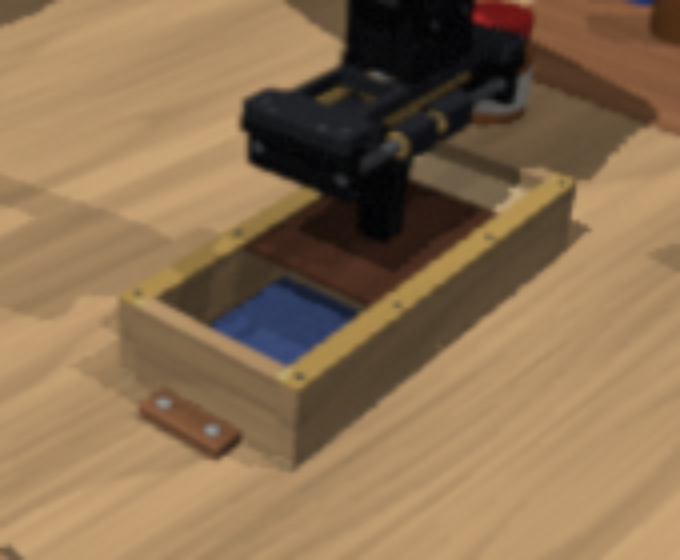

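{"api": "step_arm", "payload": {"motion": [[0.03,-0.08,0.025,0,0],[0.03,-0.18,0.025,0,0],[0.03,-0.3,0.025,0,0],[0.03,-0.42,0.025,0,0],[0.03,-0.5,0.025,0,0]]}}

```text
clock: 12.8
tool_pos: [0.5457, 0.1831, 0.0517]
orientation: [0.035, 0.713, 0.03, -0.7]
ft_force: [-3.2, -4.2, 11.0]
grip_width: 0.005
```

```bash
python3 -c "
from h import *
go([*till(0,.069),.052],-84.75)
"
```

```text
clock 12.8 pos [0.54566 0.18313 0.05174] yawY -84.75 tooldown [ 0.01847 -0.00557 -0.99981] F [-3.22 -4.24 10.98] grip 0.005285623885016188
units [-0.0096 -0.5845  0.0058] spin -0.0
```

{"api": "step_arm", "payload": {"motion": [[0.03,-0.1,0.025,0,0],[0.03,-0.22,0.025,0,0],[0.03,-0.34,0.025,0,0],[0.03,-0.44,0.025,0,0],[0.03,-0.5,0.025,0,0],[0.03,-0.56,0.025,0,0]]}}

```text
clock: 13.55
tool_pos: [0.5433, 0.2101, 0.0518]
orientation: [0.035, 0.714, 0.03, -0.699]
ft_force: [-2.2, -7.9, 12.0]
grip_width: 0.006
```

```bash
python3 -c "
from h import *
im=vision.camera('scene');save(im,'s4.png')
cv2.imwrite('pics/s4c.png',cv2.resize(im[130:270,220:390,::-1],None,fx=4,fy=4))
go([*till(0,.069),.052],-84.75)
"
```

```text
clock 13.6 pos [0.54334 0.21023 0.05178] yawY -84.72 tooldown [ 0.02121 -0.00724 -0.99975] F [-2.24 -4.36 10.9 ] grip 0.010720069334261312
units [-0.0049 -0.0406  0.0092] spin 0.03
```

View pics/s4c.png

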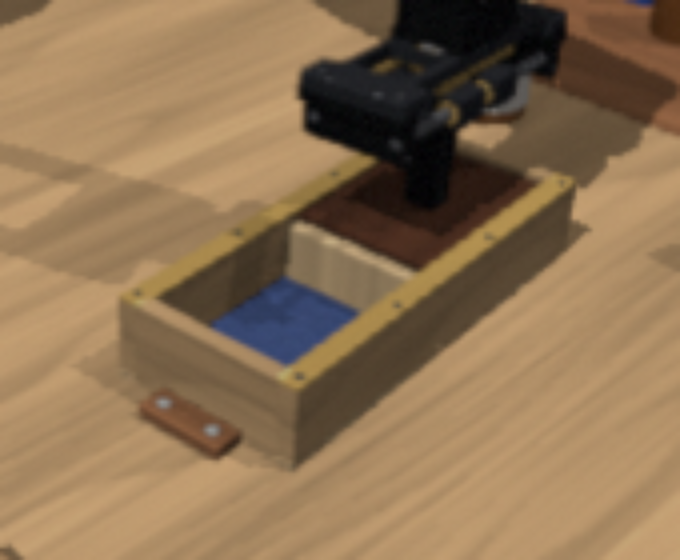

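{"api": "step_arm", "payload": {"motion": [[0.028,-0.03,0.015,0,0],[0.028,-0.07,0.015,0,0],[0.028,-0.09,0.015,0,0]]}}

```text
clock: 13.98
tool_pos: [0.5438, 0.2133, 0.0519]
orientation: [0.036, 0.715, 0.029, -0.698]
ft_force: [-1.3, -6.6, 10.5]
grip_width: 0.006
```

{"api": "step_arm", "payload": {"motion": [[-0.1,0,0,0,0],[-0.5,0,0,0,0],[-1.2,0,0,0,0],[-2,0,0,0,0],[-2,0,0,0,30],[-2,0,0,0,45]]}}

```text
clock: 14.72
tool_pos: [0.5412, 0.2144, 0.1522]
orientation: [0.036, 0.715, 0.029, -0.698]
ft_force: [-0.9, -0.4, -0.5]
grip_width: 0.149
```

```bash
python3 -c "
from h import *
im=vision.camera('scene');save(im,'s5.png')
cv2.imwrite('pics/s5c.png',cv2.resize(im[130:270,220:390,::-1],None,fx=4,fy=4))
s=robot.read_state();print(np.round(Ro.from_quat(np.roll(s['orientation'],-1)).as_matrix(),4))
go([.451,-.190,.15],-61)
"
```

```text
[[ 0.0226  0.0924 -0.9955]
 [-0.0096 -0.9957 -0.0926]
 [-0.9997  0.0116 -0.0216]]
clock 14.775 pos [0.54061 0.21422 0.15115] yawY -84.7 tooldown [ 0.02258 -0.00957 -0.9997 ] F [-0.19 -0.67 -0.12] grip 0.19678931803107405
units [0.0599 7.8833 2.5335] spin -23.7
```

View pics/s5c.png

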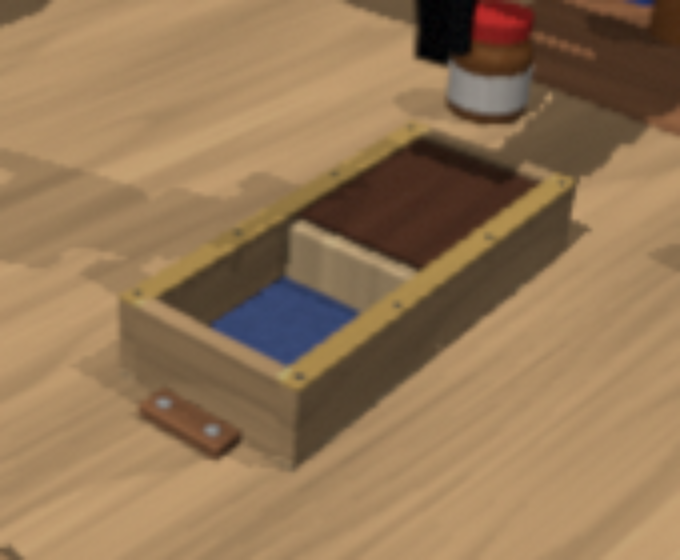

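The whole of the blue well floor is showing and the lid's front edge is at the divider, so the lid is fully open. Moving on to the plane.

{"api": "step_arm", "payload": {"motion": [[0,0.8,0.25,-3,50],[0,1.7,0.55,-8,50],[0,2.6,0.85,-13,50],[0,3.5,1.15,-18,50],[0,4.4,1.4,-23.7,50],[0,5.3,1.7,-23.7,50],[0,6.2,2.0,-23.7,50],[0,7.0,2.3,-23.7,50],[0.06,7.6,2.5,-23.7,50],[0.06,7.88,2.53,-23.7,50],[0.06,7.88,2.53,-23.7,50],[0.06,7.88,2.53,-23.7,50]]}}

```text
clock: 16.27
tool_pos: [0.4513, -0.1887, 0.1497]
orientation: [0.182, 0.691, 0.172, -0.678]
ft_force: [0.0, 0.5, 0.1]
grip_width: 0.578
```

```bash
python3 -c "
from h import *
go([.451,-.190,.10],-61)
im=vision.camera('wrist');cal=vision.get_calibration('wrist');save(im,'w2.png')
for d in regions_of('plane','wrist'):
    m=d['pixels'];ys,xs=np.nonzero(m);P=np.array([ray(cal,u,v,.018)[:2] for u,v in zip(xs,ys)]);w,V=np.linalg.eigh(np.cov((P-P.mean(0)).T))
    print(d['p'],m.sum(),xs.mean(),ys.mean(),P.mean(0),np.degrees(np.arctan2(V[1,1],V[0,1])),cv2.minAreaRect(P.astype(np.float32)))
for d in spot_point('plane','wrist'): print(d['p'],toworld(cal,d['position']))
im=vision.camera('top');cal=vision.get_calibration('top')
cv2.imwrite('pics/t3c.png',cv2.resize(im[130:215,150:290,::-1],None,fx=5,fy=5))
"
```

```text
clock 16.275 pos [ 0.45127 -0.18871  0.14965] yawY -60.95 tooldown [ 0.02205 -0.00864 -0.99972] F [0.02 0.53 0.1 ] grip 0.5780731293098553
units [0.9929 0.0018 0.0322] spin 0.05
0.88 1274 256.4811616954474 185.02276295133439 [ 0.4495879  -0.19188025] -151.79427969047208 ((0.44858551025390625, -0.19252896308898926), (0.06507044285535812, 0.0237821564078331), 28.411840438842773)
0.67 963 176.68431983385256 227.56282450674973 [ 0.36728142 -0.13964221] 84.7022429266 ((0.36650729179382324, -0.13960328698158264), (0.0383954718708992, 0.03511980175971985), 83.87409210205078)
0.91 [ 0.35851408 -0.14857398  0.00077419]
0.7 [ 0.4498259  -0.18879782  0.00071223]
```

View pics/w2.png

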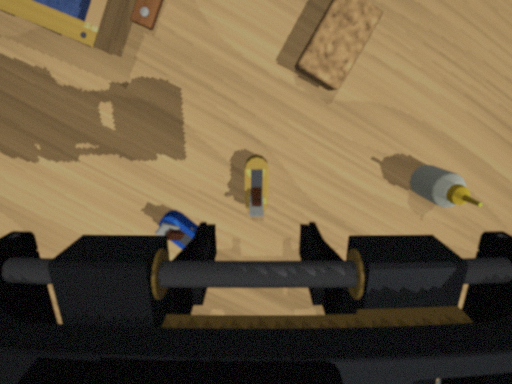

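View pics/t3c.png

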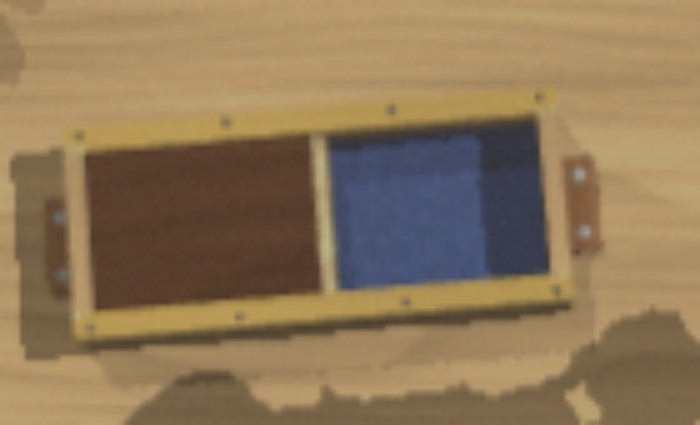

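The lid is confirmed open in the top view. The brass plane is centred under the open jaws at wrist (256,185), with the blue one aside at (178,228). Descending.

```bash
python3 -c "
from h import *
go([.4502,-.1903,.0045],-61)
"
```

```text
clock 16.475 pos [ 0.45138 -0.18893  0.15003] yawY -60.92 tooldown [ 0.02261 -0.00939 -0.9997 ] F [ 0.17 -0.44  0.59] grip 0.5732152065864659
units [ 2.9094 -0.0435  0.0782] spin 0.08
```

{"api": "step_arm", "payload": {"motion": [[0.6,0,0.08,0,50],[1.2,-0.04,0.08,0,50],[1.8,-0.04,0.08,0,50],[2.3,-0.04,0.08,0,50],[2.6,-0.04,0.08,0,50],[2.8,-0.04,0.08,0,50],[2.87,-0.04,0.08,0,50],[2.87,-0.04,0.08,0,50],[2.87,-0.04,0.08,0,50]]}}

```text
clock: 17.6
tool_pos: [0.4508, -0.1909, 0.0072]
orientation: [0.183, 0.692, 0.172, -0.677]
ft_force: [0.6, 0.3, 0.6]
grip_width: 0.576
```

```bash
python3 -c "
from h import *
go([.4502,-.1903,.0045],-61)
im=vision.camera('wrist');save(im,'w3.png')
"
```

```text
clock 17.6 pos [ 0.45076 -0.19086  0.00722] yawY -60.92 tooldown [ 0.02384 -0.01014 -0.99966] F [0.58 0.3  0.64] grip 0.5759562689744833
units [ 0.054  -0.0163  0.0053] spin 0.08
```

View pics/w3.png

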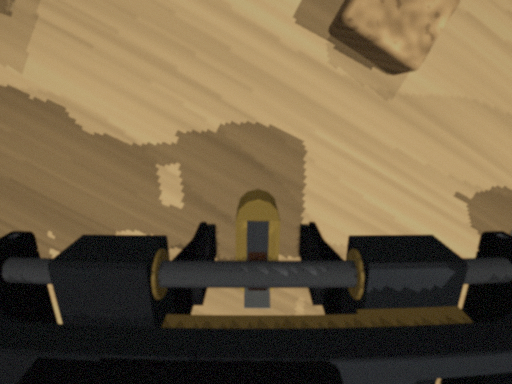

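The plane sits centred between the pads at (258,250).

{"api": "step_arm", "payload": {"motion": [[0.05,0,0,0,50],[0.05,0,0,0,50],[0.05,0,0,0,35],[0.05,0,0,0,20],[0.05,0,0,0,10],[0.05,0,0,0,10],[0.05,0,0,0,10],[0.05,0,0,0,10]]}}

```text
clock: 18.65
tool_pos: [0.4508, -0.1908, 0.0047]
orientation: [0.183, 0.692, 0.172, -0.677]
ft_force: [0.1, 0.7, 0.9]
grip_width: 0.274
```

{"api": "step_arm", "payload": {"motion": [[-0.1,0,0,0,10],[-0.4,0,0,0,10],[-1.0,0,0,0,10],[-1.8,0,0,0,10],[-2.6,0,0,0,10],[-2.8,0,0,0,10],[-2.8,0,0,0,10]]}}

```text
clock: 19.52
tool_pos: [0.4477, -0.1896, 0.1451]
orientation: [0.183, 0.692, 0.172, -0.677]
ft_force: [0.7, 0.2, -1.4]
grip_width: 0.275
```

```bash
python3 -c "
from h import *
go([*till(0,-.073),.15],-84.75)
im=vision.camera('scene');save(im,'s6.png')
cv2.imwrite('pics/s6c.png',cv2.resize(im[100:260,110:270,::-1],None,fx=4,fy=4))
im=vision.camera('wrist');save(im,'w4.png')
"
```

```text
clock 19.525 pos [ 0.44767 -0.18955  0.14512] yawY -60.92 tooldown [ 0.02502 -0.01084 -0.99963] F [ 0.72  0.24 -1.37] grip 0.27480403325838115
units [-0.0999 -3.4983 -4.4208] spin 23.83
```

View pics/s6c.png

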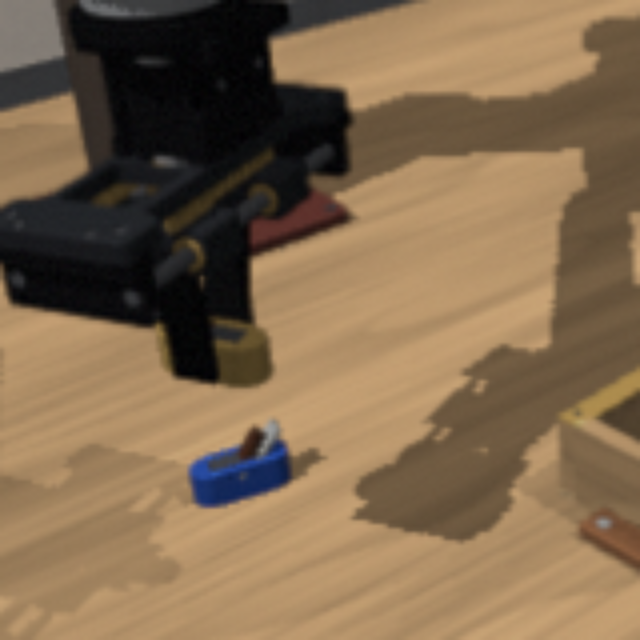

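View pics/w4.png

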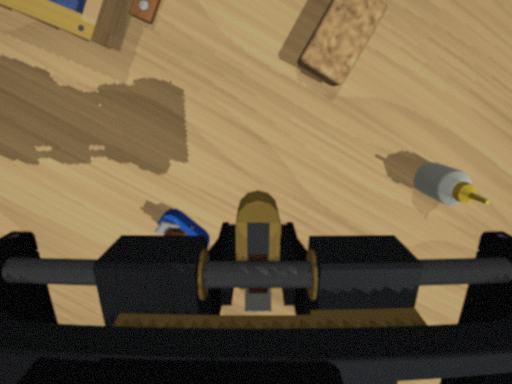

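The brass plane is held level between the pads. Carrying it to above the well.

{"api": "step_arm", "payload": {"motion": [[-0.1,-0.4,-0.5,3,10],[-0.1,-1.0,-1.2,8,10],[-0.1,-1.7,-2.0,13,10],[-0.1,-2.4,-2.9,18,10],[-0.1,-3.0,-3.8,23.8,10],[-0.1,-3.4,-4.3,23.8,10],[-0.1,-3.5,-4.42,23.8,10],[-0.1,-3.5,-4.42,23.8,10],[-0.1,-3.5,-4.42,23.8,10]]}}

```text
clock: 20.75
tool_pos: [0.5537, 0.0705, 0.1473]
orientation: [0.036, 0.713, 0.029, -0.699]
ft_force: [0.1, -0.0, -2.5]
grip_width: 0.277
```

```bash
python3 -c "
from h import *
go([*till(0,-.073),.07],-84.75)
im=vision.camera('wrist');save(im,'w5.png')
go([*till(0,-.073),.07],-84.75)
"
```

```text
clock 20.75 pos [0.55369 0.07047 0.14735] yawY -84.78 tooldown [ 0.02004 -0.00913 -0.99976] F [ 0.09 -0.02 -2.45] grip 0.2765759620155751
units [ 1.5473 -0.02   -0.0108] spin -0.03
clock 20.8 pos [0.5539  0.0704  0.14768] yawY -84.8 tooldown [ 0.02067 -0.00907 -0.99975] F [-0.35 -0.22 -1.92] grip 0.2727595377978859
units [ 1.5538 -0.0219 -0.0055] spin -0.05
```

View pics/w5.png

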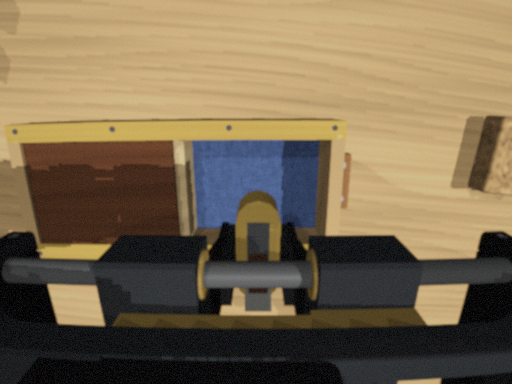

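{"api": "step_arm", "payload": {"motion": [[0.5,-0.02,0,0,10],[1.0,-0.02,0,0,10],[1.5,-0.02,0.02,0,10],[1.9,-0.02,0.03,0,10],[2.2,-0.02,0.03,0,10],[2.36,-0.02,0.03,0,10],[2.36,-0.02,0.03,0,10],[2.36,-0.02,0.03,0,10]]}}

```text
clock: 21.8
tool_pos: [0.5555, 0.0702, 0.0305]
orientation: [0.036, 0.714, 0.029, -0.699]
ft_force: [0.6, -0.8, -2.0]
grip_width: 0.273
```

```bash
python3 -c "
from h import *
go([*till(0,-.073),.0135],-84.75)
im=vision.camera('scene');
cv2.imwrite('pics/s7c.png',cv2.resize(im[130:270,220:390,::-1],None,fx=4,fy=4))
im=vision.camera('wrist');save(im,'w6.png')
"
```

```text
clock 21.8 pos [0.55547 0.07016 0.03051] yawY -84.81 tooldown [ 0.02204 -0.00905 -0.99972] F [ 0.58 -0.81 -1.99] grip 0.2725709350990224
units [ 0.34   -0.0163  0.0018] spin -0.06
```

View pics/w6.png

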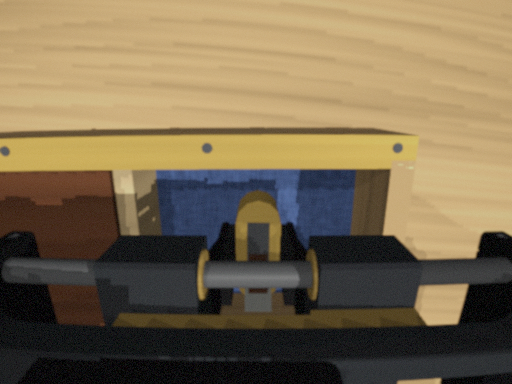

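The plane is inside the well, clear of the walls on every side. Lowering it in small steps.

{"api": "step_arm", "payload": {"motion": [[0.1,0,0,0,10],[0.2,0,0,0,10],[0.28,0,0,0,10],[0.32,0,0,0,10],[0.32,0,0,0,10],[0.32,0,0,0,10]]}}

```text
clock: 22.65
tool_pos: [0.5559, 0.0701, 0.0146]
orientation: [0.036, 0.714, 0.029, -0.699]
ft_force: [0.2, -0.5, -2.6]
grip_width: 0.27
```

{"api": "step_arm", "payload": {"motion": [[0.02,0,0,0,10],[0.03,0,0,0,10],[0.03,0,0,0,10]]}}

```text
clock: 23.02
tool_pos: [0.556, 0.0701, 0.0131]
orientation: [0.036, 0.714, 0.029, -0.699]
ft_force: [0.7, 0.5, -1.5]
grip_width: 0.27
```

{"api": "step_arm", "payload": {"motion": [[0.02,0,0,0,10],[0.02,0,0,0,10],[0.02,0,0,0,10]]}}

```text
clock: 23.4
tool_pos: [0.556, 0.0701, 0.0121]
orientation: [0.036, 0.714, 0.029, -0.699]
ft_force: [0.3, 0.2, -2.4]
grip_width: 0.271
```

{"api": "step_arm", "payload": {"motion": [[0.015,0,0,0,10],[0.015,0,0,0,10],[0.015,0,0,0,10]]}}

```text
clock: 23.78
tool_pos: [0.556, 0.0701, 0.0114]
orientation: [0.036, 0.714, 0.029, -0.699]
ft_force: [-0.8, -0.1, -2.6]
grip_width: 0.275
```

{"api": "step_arm", "payload": {"motion": [[0.015,0,0,0,10],[0.015,0,0,0,10],[0.015,0,0,0,10]]}}

```text
clock: 24.15
tool_pos: [0.5562, 0.07, 0.0108]
orientation: [0.036, 0.714, 0.029, -0.698]
ft_force: [-0.1, -0.4, 0.4]
grip_width: 0.275
```

{"api": "step_arm", "payload": {"motion": [[0.012,0,0,0,10],[0.012,0,0,0,10],[0.012,0,0,0,10]]}}

```text
clock: 24.52
tool_pos: [0.5562, 0.0701, 0.0107]
orientation: [0.036, 0.714, 0.029, -0.699]
ft_force: [-2.9, 0.3, 5.2]
grip_width: 0.274
```

It touched down at z≈0.0108, as expected for the floor. Releasing.

{"api": "step_arm", "payload": {"motion": [[0,0,0,0,26],[0,0,0,0,30],[0,0,0,0,40],[0,0,0,0,46],[0,0,0,0,46],[0,0,0,0,46]]}}

```text
clock: 25.28
tool_pos: [0.5562, 0.0701, 0.0107]
orientation: [0.036, 0.714, 0.029, -0.699]
ft_force: [0.5, -0.3, -0.7]
grip_width: 0.524
```

```bash
python3 -c "
from h import *
go([*till(0,-.073),.15],-84.75)
im=vision.camera('wrist');save(im,'w7.png')
"
```

```text
clock 25.275 pos [0.5562  0.07007 0.01068] yawY -84.79 tooldown [ 0.02247 -0.00909 -0.99971] F [ 0.5  -0.27 -0.68] grip 0.5237494697330267
units [-2.7859  0.0153 -0.0511] spin -0.04
```

View pics/w7.png

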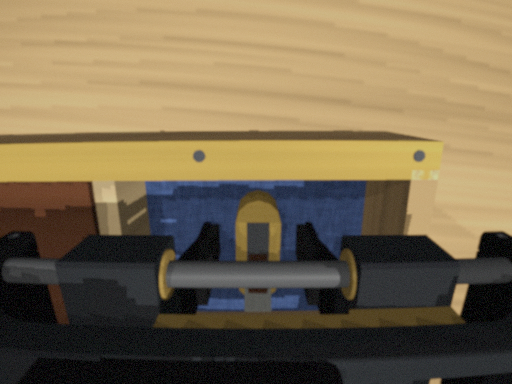

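The plane stands upright between the open fingers. Retreating straight up.

{"api": "step_arm", "payload": {"motion": [[-0.2,0,0,0,46],[-0.8,0,0,0,46],[-1.6,0,0,0,46],[-2.3,0,0,0,46],[-2.6,0,0,0,20],[-2.6,0,0,0,0],[-2.6,0,0,0,0],[-2.6,0,0,0,0]]}}

```text
clock: 26.32
tool_pos: [0.5521, 0.0713, 0.1388]
orientation: [0.036, 0.713, 0.029, -0.7]
ft_force: [-0.1, 0.3, 0.5]
grip_width: 0.162
```

```bash
python3 -c "
from h import *
im=vision.camera('scene');
cv2.imwrite('pics/s8c.png',cv2.resize(im[130:270,220:390,::-1],None,fx=4,fy=4))
go([*till(0,.064),.075],-84.75)
"
```

```text
clock 26.375 pos [0.55231 0.07125 0.13903] yawY -84.79 tooldown [ 0.01973 -0.00906 -0.99976] F [-0.26 -0.54 -0.28] grip 0.11384096751338958
units [ 1.252  -2.7388 -0.0407] spin -0.04
```

View pics/s8c.png

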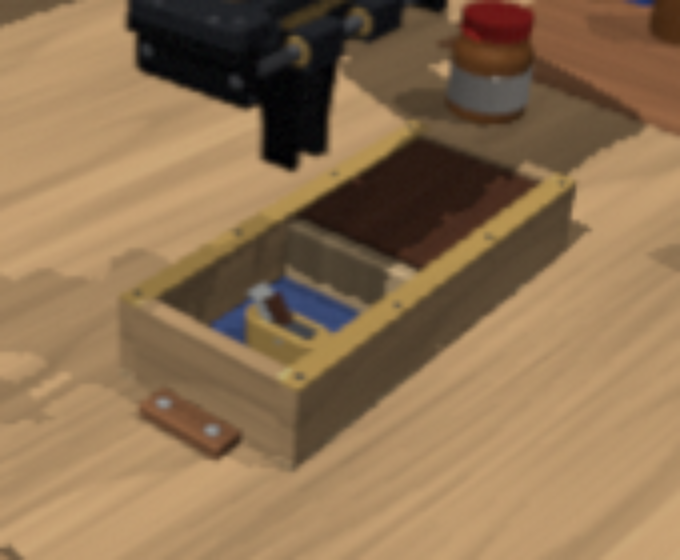

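The plane stands on its sole in the well, iron up. Moving over the open lid with the fingers shut.

{"api": "step_arm", "payload": {"motion": [[0,-0.6,0,0,0],[0,-1.3,0,0,0],[0,-2.0,-0.04,0,0],[0.3,-2.6,-0.04,0,0],[0.8,-2.8,-0.04,0,0],[1.2,-2.8,-0.04,0,0],[1.25,-2.8,-0.04,0,0],[1.25,-2.8,-0.04,0,0],[1.25,-2.8,-0.04,0,0]]}}

```text
clock: 27.5
tool_pos: [0.5438, 0.2099, 0.0762]
orientation: [0.035, 0.714, 0.028, -0.699]
ft_force: [0.1, -0.4, 0.5]
grip_width: 0.006
```

```bash
python3 -c "
from h import *
go([*till(0,.067),.0535],-84.75)
"
```

```text
clock 27.5 pos [0.5438  0.20994 0.07616] yawY -84.84 tooldown [ 0.02151 -0.0087  -0.99973] F [ 0.1  -0.43  0.52] grip 0.005884938660324107
units [ 0.4527 -0.0121  0.0274] spin -0.09
```

{"api": "step_arm", "payload": {"motion": [[0.2,0,0.01,0,0],[0.34,0,0.02,0,0],[0.42,0,0.02,0,0],[0.42,0,0.02,0,0],[0.42,0,0.02,0,0]]}}

```text
clock: 28.12
tool_pos: [0.5434, 0.2097, 0.0553]
orientation: [0.035, 0.714, 0.029, -0.699]
ft_force: [0.1, -0.2, -0.2]
grip_width: 0.005
```

{"api": "step_arm", "payload": {"motion": [[0.02,0,0,0,0],[0.02,0,0,0,0]]}}

```text
clock: 28.38
tool_pos: [0.5435, 0.2098, 0.0544]
orientation: [0.035, 0.714, 0.029, -0.699]
ft_force: [-0.6, -0.4, 0.2]
grip_width: 0.01
```

{"api": "step_arm", "payload": {"motion": [[0.014,0,0,0,0],[0.014,0,0,0,0]]}}

```text
clock: 28.62
tool_pos: [0.5435, 0.2098, 0.0536]
orientation: [0.035, 0.714, 0.029, -0.699]
ft_force: [0.1, 1.6, -0.0]
grip_width: 0.007
```

{"api": "step_arm", "payload": {"motion": [[0.012,0,0,0,0],[0.012,0,0,0,0]]}}

```text
clock: 28.88
tool_pos: [0.5435, 0.2098, 0.053]
orientation: [0.035, 0.714, 0.029, -0.699]
ft_force: [0.1, -0.4, 0.3]
grip_width: 0.007
```

{"api": "step_arm", "payload": {"motion": [[0.012,0,0.006,0,0],[0.012,0,0.006,0,0]]}}

```text
clock: 29.12
tool_pos: [0.5434, 0.2098, 0.0526]
orientation: [0.035, 0.714, 0.029, -0.699]
ft_force: [0.3, 1.3, 1.5]
grip_width: 0.003
```

{"api": "step_arm", "payload": {"motion": [[0.018,0,0.012,0,0],[0.018,0,0.012,0,0],[0.018,0,0.012,0,0]]}}

```text
clock: 29.5
tool_pos: [0.5434, 0.2098, 0.0523]
orientation: [0.035, 0.715, 0.029, -0.698]
ft_force: [0.1, 0.2, 5.4]
grip_width: 0.004
```

{"api": "step_arm", "payload": {"motion": [[0.025,0,0.015,0,0],[0.025,0,0.015,0,0],[0.025,0,0.015,0,0]]}}

```text
clock: 29.88
tool_pos: [0.5435, 0.2098, 0.0521]
orientation: [0.035, 0.715, 0.029, -0.698]
ft_force: [-1.0, -1.3, 8.5]
grip_width: 0.007
```

{"api": "step_arm", "payload": {"motion": [[0.03,0,0.02,0,0],[0.03,0,0.02,0,0],[0.03,0,0.02,0,0]]}}

```text
clock: 30.25
tool_pos: [0.5434, 0.2098, 0.0519]
orientation: [0.035, 0.716, 0.029, -0.697]
ft_force: [-1.5, -0.9, 9.2]
grip_width: 0.006
```

```bash
python3 -c "
from h import *
s=robot.read_state();print(np.round(Ro.from_quat(np.roll(s['orientation'],-1)).as_matrix(),4))
go([*till(0,-.071),.052],-84.75)
"
```

```text
[[ 0.0269  0.09   -0.9956]
 [-0.0079 -0.9959 -0.0903]
 [-0.9996  0.0103 -0.0261]]
clock 30.25 pos [0.54345 0.20978 0.05191] yawY -84.83 tooldown [ 0.02693 -0.00788 -0.99961] F [-1.51 -0.87  9.15] grip 0.005873035933336566
units [0.0263 2.7502 0.0073] spin -0.08
```

{"api": "step_arm", "payload": {"motion": [[0.034,0.02,0.02,0,0],[0.034,0.08,0.02,0,0],[0.035,0.18,0.02,0,0],[0.036,0.3,0.02,0,0],[0.037,0.4,0.02,0,0]]}}

```text
clock: 30.88
tool_pos: [0.5452, 0.191, 0.0519]
orientation: [0.034, 0.716, 0.029, -0.696]
ft_force: [-1.2, 4.2, 11.3]
grip_width: 0.004
```

```bash
python3 -c "
from h import *
im=vision.camera('scene')
cv2.imwrite('pics/s9c.png',cv2.resize(im[130:270,220:390,::-1],None,fx=4,fy=4))
go([*till(0,-.071),.052],-84.75)
"
```

```text
clock 30.925 pos [0.54529 0.19044 0.05184] yawY -84.85 tooldown [ 0.029   -0.00601 -0.99956] F [-2.05  2.82 11.48] grip 0.004444407312007794
units [0.0168 2.3616 0.0085] spin -0.1
```

View pics/s9c.png

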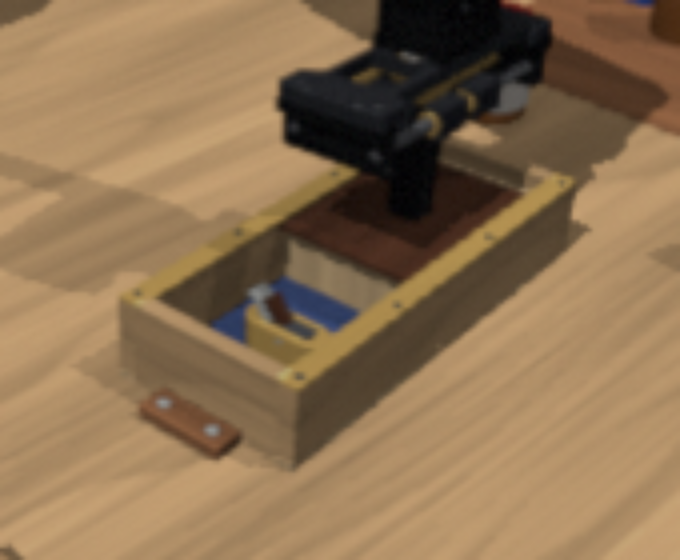

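The lid follows back over the well. Continuing.

{"api": "step_arm", "payload": {"motion": [[0.03,0.08,0.02,0,0],[0.03,0.2,0.02,0,0],[0.031,0.32,0.02,0,0],[0.032,0.44,0.02,0,0],[0.033,0.54,0.02,0,0]]}}

```text
clock: 31.55
tool_pos: [0.5477, 0.1646, 0.0519]
orientation: [0.034, 0.717, 0.03, -0.695]
ft_force: [-2.0, 4.1, 10.7]
grip_width: 0.005
```

{"api": "step_arm", "payload": {"motion": [[0.03,0.08,0.02,0,0],[0.03,0.2,0.02,0,0],[0.031,0.32,0.02,0,0],[0.032,0.44,0.02,0,0],[0.033,0.54,0.02,0,0]]}}

```text
clock: 32.17
tool_pos: [0.5501, 0.1387, 0.0519]
orientation: [0.033, 0.718, 0.031, -0.695]
ft_force: [-0.5, 3.6, 10.9]
grip_width: 0.007
```

```bash
python3 -c "
from h import *
go([*till(0,-.071),.052],-84.75)
"
```

```text
clock 32.175 pos [0.55009 0.13869 0.05191] yawY -84.86 tooldown [ 0.03313 -0.00175 -0.99945] F [-0.52  3.57 10.9 ] grip 0.006716678267487312
units [0.004  1.3221 0.0105] spin -0.11
```

{"api": "step_arm", "payload": {"motion": [[0.029,0.08,0.015,0,0],[0.029,0.2,0.015,0,0],[0.029,0.32,0.015,0,0],[0.03,0.44,0.015,0,0],[0.03,0.54,0.015,0,0]]}}

```text
clock: 32.8
tool_pos: [0.5525, 0.1127, 0.0519]
orientation: [0.032, 0.719, 0.031, -0.694]
ft_force: [-1.9, 4.4, 10.5]
grip_width: 0.004
```

```bash
python3 -c "
from h import *
im=vision.camera('scene')
cv2.imwrite('pics/s10c.png',cv2.resize(im[130:270,220:390,::-1],None,fx=4,fy=4))
go([*till(0,-.071),.052],-84.75)
"
```

```text
clock 32.85 pos [0.55256 0.11215 0.05188] yawY -84.88 tooldown [ 3.455e-02 -3.700e-04 -9.994e-01] F [-3.04  2.12 10.97] grip 0.0010043259226039198
units [-1.000e-04  7.891e-01  1.170e-02] spin -0.13
```

View pics/s10c.png

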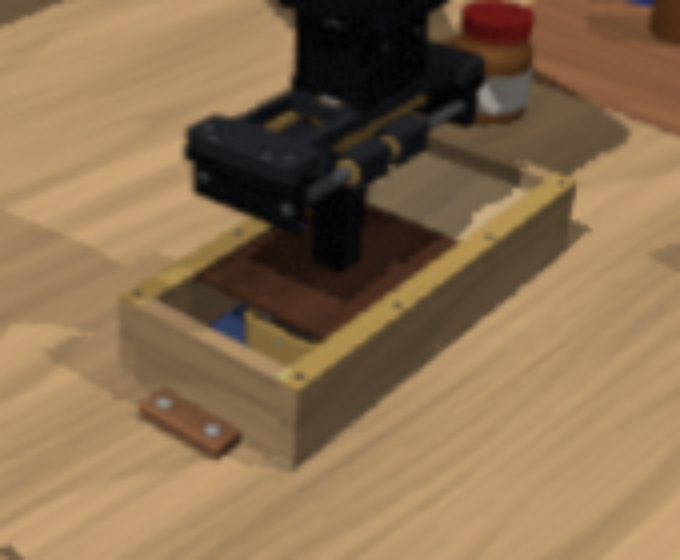

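{"api": "step_arm", "payload": {"motion": [[0.029,0.08,0.015,0,0],[0.029,0.2,0.015,0,0],[0.029,0.32,0.015,0,0],[0.029,0.44,0.015,0,0],[0.029,0.52,0.015,0,0]]}}

```text
clock: 33.48
tool_pos: [0.5549, 0.0871, 0.0519]
orientation: [0.032, 0.719, 0.031, -0.694]
ft_force: [-1.4, 4.0, 10.9]
grip_width: 0.005
```

```bash
python3 -c "
from h import *
go([*till(0,-.071),.052],-84.75)
"
```

```text
clock 33.475 pos [0.55491 0.08709 0.05186] yawY -84.89 tooldown [ 0.03606  0.0014  -0.99935] F [-1.42  4.03 10.86] grip 0.004609914239357819
units [-0.0027  0.2857  0.0136] spin -0.14
```

Now the last 14 mm, slowly.

{"api": "step_arm", "payload": {"motion": [[0.029,0.06,0.015,0,0],[0.029,0.12,0.015,0,0],[0.029,0.18,0.015,0,0],[0.029,0.24,0.015,0,0],[0.029,0.29,0.015,0,0]]}}

```text
clock: 34.1
tool_pos: [0.5562, 0.0735, 0.0518]
orientation: [0.031, 0.72, 0.032, -0.693]
ft_force: [-1.5, 3.4, 12.0]
grip_width: 0.004
```

{"api": "step_arm", "payload": {"motion": [[0.028,0.03,0.015,0,0],[0.028,0.07,0.015,0,0],[0.028,0.09,0.015,0,0]]}}

```text
clock: 34.48
tool_pos: [0.5566, 0.071, 0.0518]
orientation: [0.03, 0.72, 0.033, -0.692]
ft_force: [-2.0, 7.9, 11.2]
grip_width: 0.008
```

```bash
python3 -c "
from h import *
im=vision.camera('scene')
cv2.imwrite('pics/s11c.png',cv2.resize(im[130:270,220:390,::-1],None,fx=4,fy=4))
go([*till(0,-.071),.052],-84.75)
"
```

```text
clock 34.525 pos [0.55666 0.07091 0.05188] yawY -84.92 tooldown [ 0.0391   0.0063  -0.99922] F [-1.81  6.87 11.14] grip 0.00502258455451505
units [-0.0031 -0.0398  0.0197] spin -0.17
```

View pics/s11c.png

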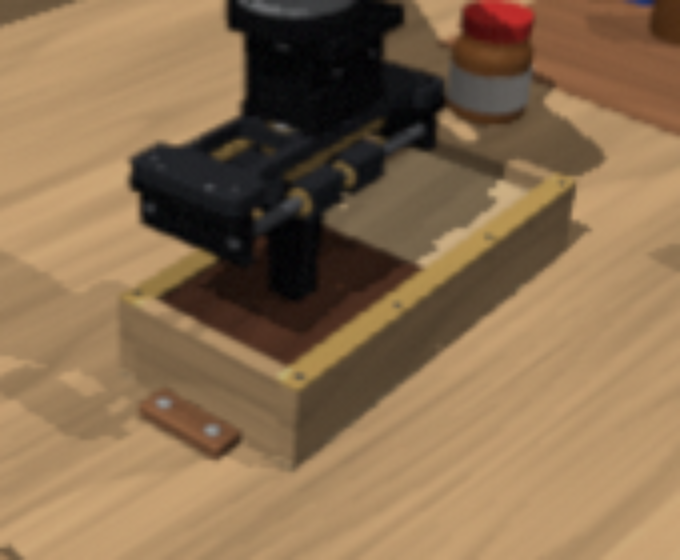

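The sideways force rose to 7.9 N, so the lid is against its stop. Lifting off and moving aside to check.

{"api": "step_arm", "payload": {"motion": [[-0.1,0,0,0,0],[-0.5,0,0,0,0],[-1.2,0,0,0,0],[-2,0,0,0,0],[-2.5,0,0.8,0,0],[-2.5,0,1.8,0,0],[-2.5,0,2.5,0,0],[-2.5,0,2.5,0,0]]}}

```text
clock: 35.52
tool_pos: [0.425, 0.0591, 0.1708]
orientation: [0.03, 0.72, 0.033, -0.693]
ft_force: [0.6, 0.8, 0.8]
grip_width: 0.006
```

```bash
python3 -c "
from h import *
np.set_printoptions(precision=4,suppress=True)
a=vision.camera('scene');
cv2.imwrite('pics/s12c.png',cv2.resize(a[130:270,220:390,::-1],None,fx=4,fy=4))
for th in['glue','cork','jar']:print(th,[toworld(vision.get_calibration('scene'),d['position']) for d in spot_point(th,'scene')[:1]])
b=vision.camera('wrist');save(b,'w9.png')
go([.4,0,.2])
"
```

```text
glue [array([ 0.5451, -0.3521, -0.0043])]
cork [array([ 0.612, -0.186, -0.002])]
jar [array([ 0.431 ,  0.4403, -0.0014])]
clock 35.775 pos [0.4282 0.059  0.1719] yawY -84.92 tooldown [ 0.0393  0.0063 -0.9992] F [-0.28 -0.32  0.1 ] grip 0.001787573760671383
units [-0.5908  1.1246  0.6442] spin 0
```

View pics/s12c.png

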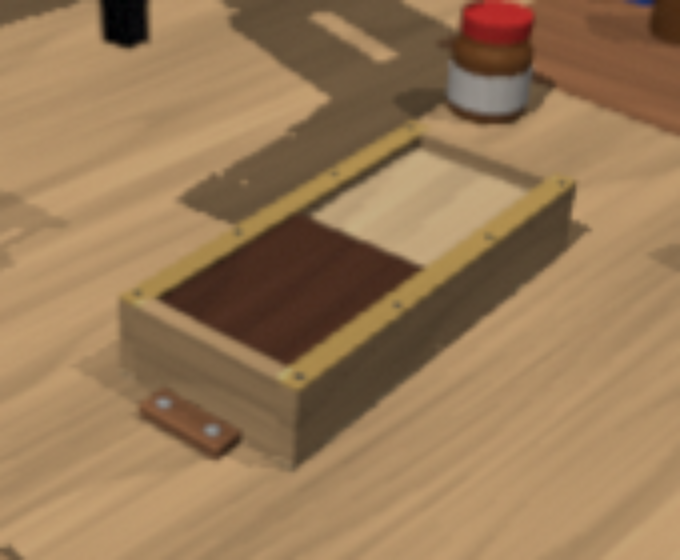

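View pics/w9.png

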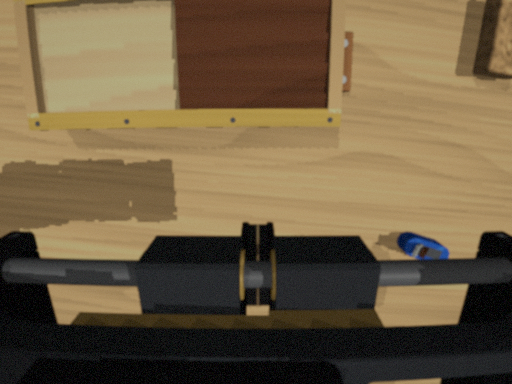

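The lid looks shut. I'll compare the seam with the starting picture.

```bash
python3 -c "
from h import *
a=cv2.imread('pics/scene0.png')[...,::-1];b=vision.camera('scene')
# lines along the till through the lid seam and the -y end gap
cal=vision.get_calibration('scene')
for x in(-.03,0,.03):
  for y0 in(0,-.138):
    ys=np.arange(y0-.014,y0+.015,.002)
    X=[[*till(x,y),.0525] for y in ys];p=proj(cal,X).astype(np.float32)
    f=lambda im:cv2.remap(cv2.cvtColor(im,cv2.COLOR_RGB2GRAY),p[:,0][None],p[:,1][None],cv2.INTER_LINEAR)[0]
    print(x,y0,'\n',f(np.ascontiguousarray(a)),'\n',f(b))
"
```

```text
-0.03 0 
 [ 50  49  48  49  49  49  57  73  93 117 136 148 154 155 155] 
 [ 52  51  49  52  57  67  88 115 142 157 160 161 161 160 159]
-0.03 -0.138 
 [100 100 108 123 138 142 143 141 132 111  78  56  44  44  45] 
 [102 102 112 127 142 147 148 146 136 115  80  57  46  46  47]
0 0 
 [ 49  50  50  48  48  51  55  76 103 132 151 159 162 162 162] 
 [ 52  50  50  50  58  72  89 115 141 163 167 167 168 167 167]
0 -0.138 
 [ 98  98 101 114 129 138 139 137 124  98  69  54  48  48  48] 
 [103 102 104 118 134 143 144 142 128 102  71  56  50  50  51]
0.03 0 
 [ 47  47  47  47  47  51  60  75 101 130 155 163 164 164 163] 
 [ 49  49  49  49  50  63  84 114 142 159 169 170 170 169 169]
0.03 -0.138 
 [ 96  94 103 117 130 135 137 135 129 107  77  53  48  48  49] 
 [100  97 107 122 135 140 141 140 134 111  80  55  51  50  50]
```

```bash
python3 -c "
from h import *
print(robot.read_state()['clock']);print(robot.close_job())"
```

```text
35.825
the job is handed in; nothing more can be done
None
```

I slid the lid open with the shut fingers, stood the brass plane in the well, slid the lid shut again, and handed the job in at 35.8 s. No verdict was reported.

- **Lid, both ways:** I pressed with about 7–12.5 N. The highest total force in the readings was about 14.5 N, though I only had readings at the end of each move. Sideways force rose to 7.9 N at each end of travel, which I took as the lid meeting its stop.
- **Plane:** It touched the floor with about 5 N and was then released. The camera showed it upright on its sole, clear of the walls. It could not be seen again once the lid was shut.
- **Final checks:** The lid lies about 2.5 mm further shut than in the starting picture, and the arm was clear of everything with near-zero force. Glue, cork and jar read within about 4 mm of where they started, about the network's own error.
- **Off-plan:** The tool picked up about 2° of tilt from pressing on the lid. It could not be corrected with the moves available, and I saw no effect on the grasp or the placing.

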